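# Complete the biscuit tray and hold the clip open over its order card

### The job

Finish this biscuit order: put the loose sponge finger into the one empty nest of the white tray, lying flat and fully down. Then squeeze open the steel spring clip parked on the carton's wall, lift it off and bring it, wide open and upright, down over the middle of the card's top edge, in line with it, one jaw on each side and touching neither face, so that I can slip the ticket in. Finish while holding it there, still squeezed open around the edge of the card; do not shift the card stand or disturb the other things on the bench.

Things in the scene. Friction and masses are not known exactly. Their poses are not given: they have to be found in the camera images.
- clip: Loose bright-steel peg-type spring clip, 60 g, 88 mm tall: two 32 mm wide sheet arms on a pivot with a coil (radius 6.5 mm, roof of the mouth). Starts upright, handles up, jaws gripping the carton's front wall. Origin: pivot centre. x: across the mouth, the way jaws spread and handles are squeezed; y: along pivot and jaws; z: from jaws to handles.
- clip_handles (a point): Midway between the handles, 40 mm above the clip's pivot; axes as the clip's. Parked, the handles splay outwards towards their ends, which lie 47 mm above the pivot with outer faces 52 mm apart. Fully open they are upright and parallel, outer faces 22 mm apart, from 4 to 53 mm above the pivot.
- clip_tips (a point): Midway between the jaw tips of the open clip, 38 mm below its pivot; axes as the clip's. Fully open the tips gape 27 mm. Parked, the tips lie 2 mm lower and the carton's rim reaches 14 mm up between the jaws.
- clip_far (a joint): Opening of the clip, each arm's angle in rad: 0 as parked on the carton wall (jaws 4 mm apart), 0.30 fully open against its stop. Both arms move alike. The spring always closes it: pressed 40 mm above the pivot each handle needs about 7 N to start and 14 N to stay fully open.
- carton: Open cardboard shelf carton with biscuit packets in it (they stay below the rim), 130 mm (x) by 200 mm (y) by 80 mm high, walls 4 mm; fixed. Origin: centre of its underside; z up. The clip is parked on its front wall (the middle of which is at x = -63 mm in its frame).
- stand: Order card stand: stainless foot 56 mm (x) by 130 mm (y) by 14 mm high with a stiff white card standing upright in it; loose, 0.85 kg. The card is 110 mm wide along y, 3 mm thick along x, and its top edge is 112 mm above the bench. Origin: centre of the underside; x is square to the card, y along its top edge, z up.
- card_top (a point): Middle of the top edge of the card, on the stand; axes as the stand's.
- tray: White plastic biscuit tray 180 mm (x) by 200 mm (y) by 20 mm high, fixed. Three long nests (long side along x) lie side by side 62 mm apart along y, with three round nests beyond them at +x; all hold biscuits but the middle long nest. Biscuits in it reach 33 mm above the bench. Origin: centre of the underside; z up.
- nest (a point): Centre of the floor of the empty long nest: 90 mm (tray's x) by 36 mm (tray's y), 9 mm deep, floor 11 mm above the bench, tray's top face 20 mm above the bench. Axes as the tray's.
- finger: The loose sponge finger, lying flat on the bench: 82 mm long (x), 28 mm wide (y), 22 mm high, straight upright sides for the lower 18 mm, rounded ends, 15 g. Origin: centre of the underside; z up.
- round: Bystander: a loose round biscuit, 44 mm across, 20 mm high. Origin: centre of the underside.
- cup: Bystander: a white cup standing upside down, 82 mm across, 68 mm high, with a handle. Origin: centre of the underside.
- packet: Bystander: a yellow packet of biscuits, 75 by 150 by 55 mm high. Origin: centre of the underside.
There are look-alikes about, which are no part of the job. Of the things that look like the finger, take the one that is nearest to the robot's base at the start. What is shaped like the clip but yellow is not meant.

How it is judged:
By the outcome, as a careful person would: the job done as asked, in the order asked, and still so for the second after the job is handed in, while the arm keeps its last pose, push and grip.
It also fails if it takes over 51 s, if anything falls off the work surface, if the arm or the gripper's body presses on something with over 40 N, if the wrist force passes 120 N, or if a joint passes its speed limit or range.

### The arm

A 6-joint arm with a two-finger parallel gripper is mounted at the origin on the work surface. World frame = base frame: x ahead of the robot, y to its left, z up, the work surface at z = 0. Lengths are in mm, angles in rad, forces in N, time in s.
With the tool pointing down it reaches from about 275 to 1000 mm from the base axis. Payload 8.4 kg.
Tool frame: the origin (TCP) lies at the very end of the fingers, on their centre line; the grasp point (between the pads) lies 19 mm behind it; z points along the fingers, y is the direction in which the jaws open and shut (so a half turn about z gives the same grasp; the last joint's range is limited). The gripper opens to 85 mm and grips with 20 to 120 N. Pads are 22 mm wide; open, the fingers measure 114 mm over their backs; the gripper's body (76 mm by 85 mm) begins 54 mm behind the grasp point. The pads swing forward as they close: fully open they stand 13 mm farther back than shut.
Start: joints at [-1.246, 0.353, 1.633, -0, 1.155, -0.002], TCP at [200.632, -591.924, 231.281] pointing down, gripper open.
Joint ranges: [-2.63, 2.63], [-0.92, 2.1], [0.06, 2.66], [-1.3, 4.44], [0, 2.69], [-3.02, 3.02]. Speed limits (rad/s): [2.22, 2.22, 2.79, 3.14, 3.14, 3.14].

### API

Orientations are given as [roll, pitch, yaw] about the fixed x, y, z axes, in that order (R = Rz(yaw) Ry(pitch) Rx(roll)).
In Python, from rig import sense, grab_frame, get_calibration, sign_off, boxes_of, trace gives the robot as it stands.
- The arm moves only by the tool servo_tool, never from a script. Its argument "rows" is a list of rows, each a list of 3 entries, a list of its own where there are three numbers: the finger opening in mm, from 0 to 85.4, then the shift along the tool's x, y, z in mm, then the turn, a rotation vector about the tool's x, y, z in degrees. A call has 1 to 8 rows; each row shifts and turns the commanded pose from where the row before left it, along the tool's axes as they then stand; what a row does not reach is not made up. A row lasts 1/8 s, in which the tool goes at most 62.5 mm and 10.7 degrees, less where a joint would pass 70% of its speed; a pose out of reach is approached as far as the arm can. A call is refused whole if a number of a shift passes 62.5 or a number of a turn 10.7, either way. A call with a gripper value outside its range is refused whole. The fingers move at their own pace and stop on an object; "force" is the grip in N (left out, the last holds). Time passes only in rows, so rows that do not move let the fingers close. It gives the time, the measured TCP pose, the force and the opening at its end, in the units of the state.
- sense(): the state, without advancing time (a new reading comes with each control period).
- grab_frame(name): name is "scene" or "top" or "wrist"; returns the picture (420x560x3 uint8, blue, green, red); there is no depth.
- get_calibration(name): a dict with "intrinsics" (3x3 intrinsics, pixels), "k1" (the pictures are not rectified: a ray, as slopes to the right and down, at radius r is drawn at 1 + k1 r^2 times it, then the intrinsics apply), "world_to_cam" (4x4, takes a point from world to camera coordinates). Camera axes: x right, y down, z forward; pixel columns grow to the right and rows downward; lengths in mm; the calibration is good to about 2 mm. A picture is of the moment at which its call begins: read the wrist's pose just before it. get_calibration takes no time and is no camera call; for the wrist camera it gives the pose at the moment of the call.
- sign_off(): hands the job in, once; it reports no verdict.
Trained networks look in the newest picture that a camera, given by its name, has taken for a name from the list of things; names that differ only in an ending like _2 or _b are one class to them, and where a whole thing is asked for, a point or a joint stands for the part that bears it (a point fixed in the world has none). Each returns a list of dicts, best first, with "conf" (0 to 1); they miss things now and then, are a little off and sometimes report something else, mostly with a low value. They report only what shows in the picture. A call takes as long as a camera call. They do not tell look-alikes from the thing itself.
- boxes_of(camera, thing): "centre" ([x, y, z] in mm, in the coordinates of the camera as it stood for that picture, good to about 4 mm: the middle of the surface that is visible of it).
- trace(camera, thing): "mask" (420x560 bool, what is visible of it).
The state is a dict: "clock": time; "qpos": joint angles; "qvel": joint speeds; "joint_efforts": joint torques, N m; "eef_pos": TCP position; "tcp_rot": TCP orientation; "contact_force": force on the tool from outside, world axes, zero at the start; "wrist_torque": the same for the moment, N m; "opening": opening from 0.0 (shut) to 1.0 (fully open).
Only numpy, scipy, OpenCV 4.12 (cv2) and the standard library are available. Lean on these libraries where they do the work, as an engineer would, in place of code of your own. Each camera call takes 0.05 s, during which the arm holds its last target. There are 200 camera calls.

## Working session

There is one attempt and no reset: what is moved stays moved. The work goes in short steps, Python scripts to look and compute and a tool call to move; the robot and the scene stay as the last step left them, time stands still between calls to the robot, and variables do not carry over. Pictures are saved under pics/ and viewed, about 8 in all and at most 12, crops included, and the job is handed in when it is done.

Besides the shell and the picture viewer there is one more tool, called as name(argument=value, ...) on one line, values as JSON. servo_tool: Moves the arm, as the interface text tells. Its arguments: {"type":"object","properties":{"rows":{"type":"array","items":{"type":"array"}},"force":{"type":"number"}},"required":["rows"]}

```bash
mkdir -p pics; ls; cat > h.py <<'E'
import numpy as np, cv2
from rig import *
from scipy.spatial.transform import Rotation as R
def w2c(c): return np.array(get_calibration(c)["world_to_cam"])
def toworld(c,p):
    T=np.linalg.inv(w2c(c)); return T[:3,:3]@np.array(p)+T[:3,3]
def proj(c,P):
    k=get_calibration(c);T=np.array(k["world_to_cam"]);K=np.array(k["intrinsics"])
    q=np.atleast_2d(P)@T[:3,:3].T+T[:3,3]; s=q[:,:2]/q[:,2:]; s=s*(1+k["k1"]*(s**2).sum(1,keepdims=True))
    return s@K[:2,:2].T+K[:2,2]
def pix2plane(c,uv,z):
    k=get_calibration(c);T=np.linalg.inv(np.array(k["world_to_cam"]));K=np.array(k["intrinsics"])
    uv=np.atleast_2d(uv).astype(float); d=(uv-K[:2,2])/np.array([K[0,0],K[1,1]]); s=d.copy()
    for _ in range(20): s=d/(1+k["k1"]*(s**2).sum(1,keepdims=True))
    r=np.c_[s,np.ones(len(s))]@T[:3,:3].T; o=T[:3,3]
    t=(np.atleast_1d(z)-o[2])/r[:,2]
    return o+r*t[:,None]
E
python3 - <<'E'
from h import *
np.set_printoptions(precision=1,suppress=True)
s=sense();print(s["clock"],s["eef_pos"],s["tcp_rot"],s["opening"])
a=[]
for c in ["scene","top"]:
    im=grab_frame(c);cv2.imwrite(f"pics/{c}0.png",im)
    T=np.linalg.inv(w2c(c));print(c,T[:3,3],T[:3,2])
    for t in ["clip","carton","stand","tray","finger","round","cup","packet"]:
        for b in boxes_of(c,t): 
            p=toworld(c,b["centre"]); print(c,t,round(b["conf"],2),p,proj(c,p)[0])
E
```

```text
pics
0.0 [ 200.5 -591.5  230.5] [-3.1 -0.   0.3] 0.9993773735684569
scene [1649.5    0.1  836.8] [-0.8 -0.  -0.6]
scene clip 0.65 [523.3 294.5 124.5] [399.9 198.9]
scene carton 0.67 [609.6 257.4  56.8] [387.8 238.2]
scene carton 0.31 [522.1 293.  127. ] [399.3 197.8]
scene stand 0.86 [638.8 -26.   40.8] [278.8 248. ]
scene tray 0.49 [521.3 295.1 121.6] [399.8 199.4]
scene finger 0.76 [457.9 -47.8  17. ] [273.  215.5]
scene finger 0.7 [ 510.6 -150.4   18.9] [235.8 224.9]
scene round 0.67 [356.8 175.4   8.5] [346.9 200.7]
scene packet 0.62 [ 776.8 -274.9   54. ] [171.  277.6]
top [431.6 -17.7 959.2] [ 0.1  0.  -1. ]
top clip 0.68 [511.1 290.1 122.7] [138.9 214.9]
top clip 0.58 [419.3 343.8  51.6] [124.  258.5]
top carton 0.89 [573.6 259.   62.3] [163.9 190.3]
top stand 0.74 [625.3 -21.5  12.6] [289.7 174.6]
top tray 0.57 [ 537.1 -362.1   18.1] [437.2 215.2]
top finger 0.91 [ 499.2 -154.1   19.7] [346.6 229.5]
top finger 0.82 [433.3 -49.5  23.3] [300.2 257.3]
top round 0.83 [353.9 174.4  17.9] [200.8 289.7]
top cup 0.93 [725.3 105.4  49.3] [235.6 127.5]
top packet 0.56 [ 743.3 -274.5   54.8] [402.4 122.3]
```

```bash
python3 - <<'E'
import cv2,numpy as np
a=cv2.imread("pics/top0.png");cv2.imwrite("pics/top0b.png",cv2.resize(a,(800,600),interpolation=cv2.INTER_CUBIC))
b=cv2.imread("pics/scene0.png");cv2.imwrite("pics/scene0b.png",cv2.resize(b[130:340,100:520],(800,400),interpolation=cv2.INTER_CUBIC))
E
```

```text
(no output)
```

View pics/top0b.png

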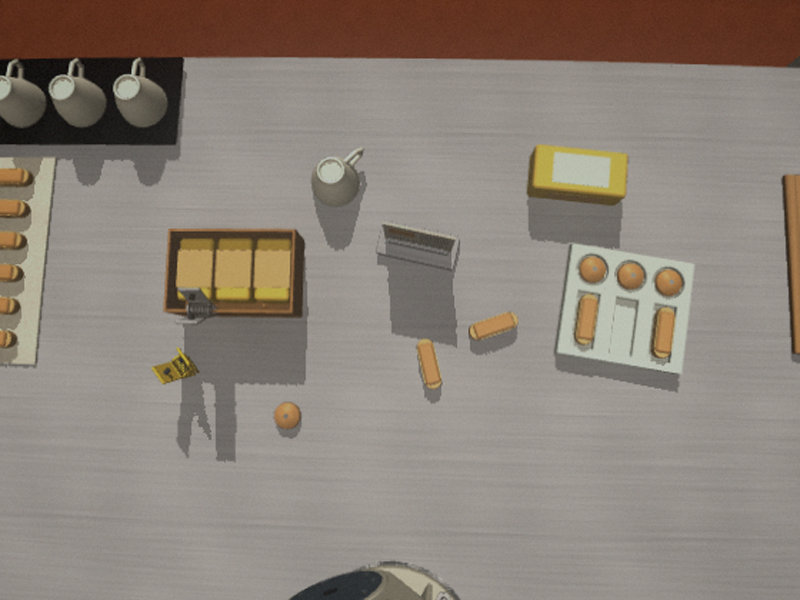

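View pics/scene0b.png

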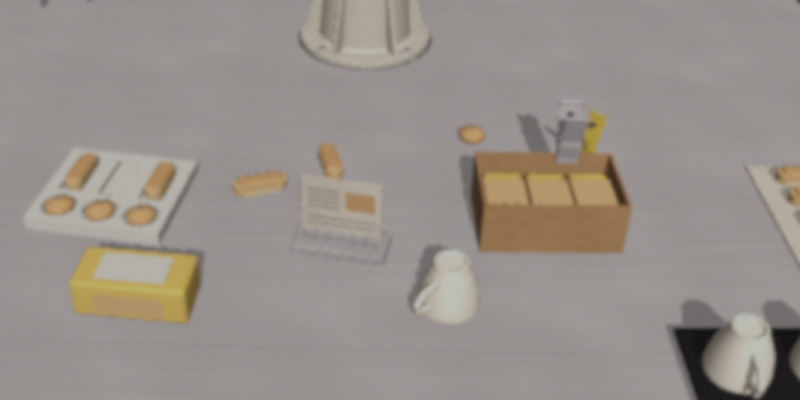

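The two candidates for the finger are at top px (300,257), about 436 mm from the base, and px (346,229), about 523 mm. The first is nearest to the base, so it is the one meant. The steel clip is on the carton wall near px (139,215); the yellow look-alike lies at (124,258). The tray's empty nest is at display (622,327), and the stand is at (417,247).

```bash
python3 - <<'E'
from h import *
np.set_printoptions(precision=1,suppress=True)
grab_frame("top")
hz={"finger":20,"tray":20,"carton":80,"stand":14,"clip":125}
for t in hz:
    for b in trace("top",t):
        m=b["mask"].astype(np.uint8)
        if b["conf"]<.3: continue
        c=max(cv2.findContours(m,0,1)[0],key=cv2.contourArea)[:,0]
        P=pix2plane("top",c,hz[t])[:,:2].astype(np.float32)
        r=cv2.minAreaRect(P); print(t,round(b["conf"],2),m.sum(),r,cv2.boxPoints(r).round(0).tolist())
s=sense();print(s["clock"],s["tcp_rot"]); T=np.linalg.inv(w2c("wrist"));E=np.eye(4);E[:3,:3]=R.from_euler("xyz",s["tcp_rot"]).as_matrix();E[:3,3]=s["eef_pos"]
print(np.linalg.inv(E)@T, get_calibration("wrist")["intrinsics"])
E
```

```text
finger 0.93 401 ((502.12054443359375, -150.64918518066406), (27.954437255859375, 82.6533203125), 21.916065216064453) [[474.0, -118.0], [505.0, -194.0], [531.0, -184.0], [500.0, -107.0]]
finger 0.72 412 ((440.09307861328125, -48.90760803222656), (80.49089813232422, 29.241737365722656), 15.376970291137695) [[397.0, -45.0], [405.0, -74.0], [483.0, -52.0], [475.0, -24.0]]
tray 0.78 6888 ((537.4335327148438, -362.2724609375), (205.22445678710938, 181.54281616210938), 81.26244354248047) [[432.0, -450.0], [612.0, -477.0], [643.0, -275.0], [463.0, -247.0]]
carton 0.62 5521 ((570.0023193359375, 255.14886474609375), (137.3240966796875, 214.91885375976562), 0.9761626720428467) [[500.0, 361.0], [503.0, 147.0], [640.0, 149.0], [637.0, 364.0]]
stand 0.81 1316 ((632.13037109375, -26.605918884277344), (129.2997589111328, 57.48093795776367), 78.64985656738281) [[591.0, -84.0], [648.0, -96.0], [673.0, 31.0], [617.0, 42.0]]
clip 0.97 415 ((420.503662109375, 319.1766662597656), (36.069793701171875, 61.16236114501953), 25.45221519470215) [[391.0, 339.0], [417.0, 284.0], [450.0, 299.0], [424.0, 355.0]]
clip 0.73 413 ((513.4361572265625, 291.399658203125), (51.31687545776367, 54.866188049316406), 4.068975925445557) [[486.0, 317.0], [490.0, 262.0], [541.0, 266.0], [537.0, 321.0]]
1.2 [-3.1 -0.   0.3]
[[   0.    -0.9   -0.3   82. ]
 [   1.     0.     0.    -1. ]
 [  -0.    -0.3    0.9 -142. ]
 [   0.     0.     0.     1. ]] [[368.4   0.  276.1]
 [  0.  368.4 206.2]
 [  0.    0.    1. ]]
```

```bash
cat >> h.py <<'E'
def plan(xyz,yaw,grip,n=None,vert=True):
    "rows (tool axes, rounded) from the sensed pose to xyz, tool down at yaw [deg]"
    s=sense(); p=np.array(s["eef_pos"]); M=R.from_euler("xyz",s["tcp_rot"])
    G=R.from_euler("xyz",[np.pi,0,np.deg2rad(yaw)]); rv=np.rad2deg((M.inv()*G).as_rotvec())
    d=np.linalg.norm(np.array(xyz)-p); n=n or int(max(1,np.ceil(d/50),np.ceil(np.linalg.norm(rv)/9)))
    rows=[];
    for i in range(n):
        sh=M.inv().apply((np.array(xyz)-p)/(n-i)).round(1); t=(np.rad2deg((M.inv()*G).as_rotvec())/(n-i)).round(2)
        rows.append([grip,sh.tolist(),t.tolist()]); p=p+M.apply(sh); M=M*R.from_rotvec(t,degrees=True)
    print("clock",round(s["clock"],2),"at",np.round(s["eef_pos"],1),np.round(np.rad2deg(s["tcp_rot"]),2),"open",round(85.4*s["opening"],1),"F",np.round(s["contact_force"],1))
    print(n,"rows:",rows)
E
python3 -c "
from h import *
plan([440,-49,140],15.4,85)"
```

```text
clock 1.2 at [ 200.6 -591.9  231.3] [-180.     -0.     18.72] open 85.2 F [-0.1  0.8  0.9]
13 rows: [[85, [30.8, -33.6, 7.0], [-0.0, -0.0, 0.26]], [85, [30.7, -33.8, 7.0], [-0.0, -0.0, 0.26]], [85, [30.5, -33.9, 7.0], [-0.0, -0.0, 0.25]], [85, [30.4, -34.1, 7.0], [-0.0, -0.0, 0.26]], [85, [30.2, -34.2, 7.0], [-0.0, -0.0, 0.25]], [85, [30.1, -34.3, 7.0], [-0.0, -0.0, 0.26]], [85, [29.9, -34.5, 7.0], [-0.0, -0.0, 0.25]], [85, [29.8, -34.6, 7.1], [-0.0, -0.0, 0.26]], [85, [29.6, -34.7, 7.0], [-0.0, -0.0, 0.25]], [85, [29.5, -34.9, 7.1], [-0.0, -0.0, 0.26]], [85, [29.3, -35.0, 7.0], [-0.0, -0.0, 0.25]], [85, [29.2, -35.1, 7.1], [-0.0, -0.0, 0.26]], [85, [29.0, -35.2, 7.0], [-0.0, -0.0, 0.25]]]
```

servo_tool(rows=[[85, [30.8, -33.6, 7], [0, 0, 0.26]], [85, [30.7, -33.8, 7], [0, 0, 0.26]], [85, [30.5, -33.9, 7], [0, 0, 0.25]], [85, [30.4, -34.1, 7], [0, 0, 0.26]], [85, [30.2, -34.2, 7], [0, 0, 0.25]], [85, [30.1, -34.3, 7], [0, 0, 0.26]], [85, [29.9, -34.5, 7], [0, 0, 0.25]], [85, [29.8, -34.6, 7], [0, 0, 0.26]]])

```text
clock: 2.2
eef_pos: [348.4, -256.6, 175.3]
tcp_rot: [3.141, -0.001, 0.291]
contact_force: [0.1, 0.2, 0.4]
opening: 0.994
```

servo_tool(rows=[[85, [29.6, -34.7, 7], [0, 0, 0.25]], [85, [29.5, -34.9, 7], [0, 0, 0.26]], [85, [29.3, -35, 7], [0, 0, 0.25]], [85, [29.2, -35.1, 7], [0, 0, 0.26]], [85, [29, -35.2, 7], [0, 0, 0.25]], [85, [0, 0, 0], [0, 0, 0]], [85, [0, 0, 0], [0, 0, 0]]])

```text
clock: 3.08
eef_pos: [439.8, -49.1, 140.3]
tcp_rot: [3.141, 0.0, 0.27]
contact_force: [0.3, 0.3, 0.1]
opening: 0.996
```

```bash
cat > rect.py <<'E'
from h import *
def rects(cam,t,z,show=True):
    out=[]
    for b in trace(cam,t):
        m=b["mask"].astype(np.uint8)
        c=max(cv2.findContours(m,0,1)[0],key=cv2.contourArea)[:,0]
        P=pix2plane(cam,c,z)[:,:2].astype(np.float32); r=cv2.minAreaRect(P)
        print(t,round(b["conf"],2),m.sum(),np.round(r[0],1),np.round(r[1],1),round(r[2],1),"px",c.min(0),c.max(0)); out.append(m)
    return out
E
python3 - <<'E'
from rect import *
im=grab_frame("wrist");cv2.imwrite("pics/w1.png",im)
rects("wrist","finger",18)
for b in boxes_of("wrist","finger"): print(b["conf"],toworld("wrist",b["centre"]))
plan([440,-49,140],15.4,85)
E
```

```text
finger 0.8 3532 [442.4 -48.4] [80.4 27.8] 14.5 px [258 140] [296 243]
finger 0.69 4343 [ 503.6 -148.2] [31.8 83.6] 20.4 px [374 128] [487 174]
0.78 [ 506.57130656 -144.50272254   25.28405692]
0.72 [447.88580306 -45.40263144  23.07190333]
clock 3.23 at [439.7 -49.9 140.5] [ 1.7999e+02 -1.0000e-02  1.5330e+01] open 85.0 F [-0.1  0.4  0.5]
1 rows: [[85, [0.5, -0.7, 0.5], [0.01, -0.01, -0.07]]]
```

View pics/w1.png

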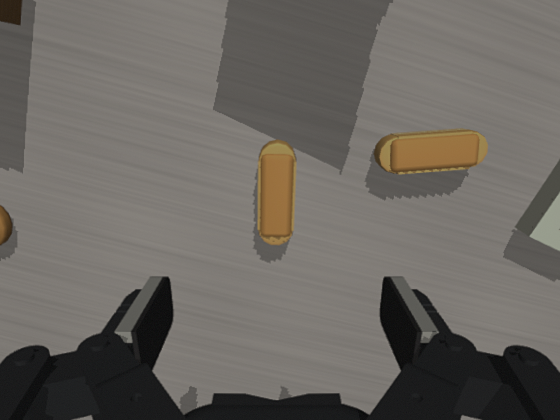

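The picture shows two sponge fingers. The nearest to the base is at px (277,193), centred between the jaws; the look-alike is at (432,152). I'm taking the first.

servo_tool(rows=[[48, [0.7, -0.3, 44], [0, 0, -0.2]], [48, [0.8, -0.3, 44], [0, 0, 0]], [48, [0, 0, 30], [0, 0, 0]], [46, [0, 0, 12.5], [0, 0, 0]], [20, [0, 0, 0], [0, 0, 0]], [20, [0, 0, 0], [0, 0, 0]], [20, [0, 0, 0], [0, 0, 0]], [20, [0, 0, 0], [0, 0, 0]]], force=20)

```text
clock: 4.22
eef_pos: [441.7, -48.1, 10.5]
tcp_rot: [3.141, -0.001, 0.272]
contact_force: [-0.4, 0.4, -0.6]
opening: 0.317
```

servo_tool(rows=[[20, [0, 0, -30], [0, 0, 0]], [20, [0, 0, -50], [0, 0, 0]]])

```text
clock: 4.47
eef_pos: [440.1, -47.8, 89.9]
tcp_rot: [-3.14, 0.003, 0.273]
contact_force: [1.1, 0.3, -0.3]
opening: 0.319
```

```bash
python3 -c "
from h import *
plan([455,-350,150],-8.7,20)"
```

```text
clock 4.47 at [440.1 -47.8  89.9] [-1.7994e+02  1.6000e-01  1.5610e+01] open 27.2 F [ 1.1  0.3 -0.3]
7 rows: [[20, [-9.6, 42.1, -8.6], [-0.0, 0.02, 3.47]], [20, [-7.0, 42.6, -8.6], [-0.0, 0.03, 3.47]], [20, [-4.4, 43.0, -8.6], [-0.01, 0.03, 3.47]], [20, [-1.8, 43.2, -8.6], [-0.0, 0.02, 3.48]], [20, [0.8, 43.2, -8.6], [-0.01, 0.03, 3.47]], [20, [3.5, 43.1, -8.6], [-0.0, 0.02, 3.48]], [20, [6.0, 42.8, -8.6], [-0.01, 0.03, 3.47]]]
```

servo_tool(rows=[[20, [-9.6, 42.1, -8.6], [0, 0, 3.47]], [20, [-7, 42.6, -8.6], [0, 0, 3.47]], [20, [-4.4, 43, -8.6], [0, 0, 3.47]], [20, [-1.8, 43.2, -8.6], [0, 0, 3.48]], [20, [0.8, 43.2, -8.6], [0, 0, 3.47]], [20, [3.5, 43.1, -8.6], [0, 0, 3.48]], [20, [6, 42.8, -8.6], [0, 0, 3.47]], [20, [0, 0, 0], [0, 0, 0]]])

```text
clock: 5.48
eef_pos: [456.5, -353.0, 151.0]
tcp_rot: [3.14, -0.002, -0.155]
contact_force: [0.0, 0.6, -0.3]
opening: 0.317
```

```bash
python3 - <<'E'
from rect import *
im=grab_frame("wrist")
rects("wrist","tray",20);rects("wrist","finger",29);rects("wrist","nest",11)
plan([455,-350,150],-8.7,20)
cv2.imwrite("pics/w2.png",cv2.resize(im,(800,600)))
E
```

```text
tray 0.81 56155 [ 518.5 -355.9] [200.4 145.4] 81.3 px [123   0] [419 206]
finger 0.87 2877 [ 505.8 -166.2] [29.7 73.7] 19.7 px [  0 138] [ 66 206]
finger 0.56 10709 [ 382.4 -337. ] [ 54.6 163.4] 80.2 px [242 188] [312 365]
nest 0.97 56387 [ 518.  -354.6] [206.9 151.1] 81.7 px [123   0] [419 207]
clock 5.67 at [ 455.6 -348.9  149.6] [-1.7995e+02  6.0000e-02 -8.6500e+00] open 26.8 F [-0.3 -0.6 -0.7]
1 rows: [[20, [-0.4, 1.2, -0.4], [-0.05, 0.06, 0.05]]]
```

View pics/w2.png

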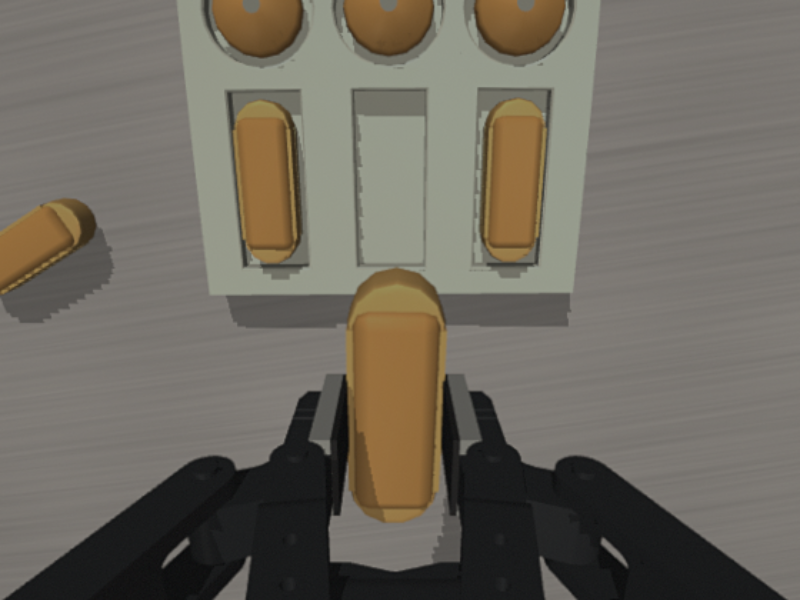

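```bash
python3 - <<'E'
from h import *
np.set_printoptions(precision=1,suppress=True)
s=sense();p=np.array(s["eef_pos"]);M=R.from_euler("xyz",s["tcp_rot"]);print(p)
uv=np.array([[352,89],[427,89],[425,265],[357,265]])*.7
P=pix2plane("wrist",uv,20);print(P,P.mean(0));
print("sizes",[np.linalg.norm(P[i]-P[i-1]) for i in range(4)], np.rad2deg(np.arctan2(*(P[1]+P[0]-P[2]-P[3])[[1,0]])))
print("nest in tool",M.inv().apply(P-p),M.inv().apply(P.mean(0)-p))
f=pix2plane("wrist",np.array([[395,268],[395,521],[350,315],[440,315],[358,500],[434,500]])*.7,np.array([p[2]-10,p[2]+8,p[2]+11,p[2]+11,p[2]+11,p[2]+11]))
print("finger in tool",M.inv().apply(f-p))
E
```

```text
[ 455.6 -348.9  149.6]
[[ 553.1 -341.8   20. ]
 [ 547.6 -377.8   20. ]
 [ 460.2 -365.1   20. ]
 [ 465.6 -329.1   20. ]] [ 506.6 -353.4   20. ]
sizes [np.float64(88.42132218600038), np.float64(36.33880755763458), np.float64(88.40476324962049), np.float64(36.34706077655859)] -8.270058666414414
nest in tool [[ 95.5 -21.5 129.6]
 [ 95.5  14.8 129.5]
 [  7.1  15.4 129.6]
 [  7.1 -21.  129.6]] [ 51.3  -3.1 129.6]
finger in tool [[ 39.   -0.8  10. ]
 [-39.2  -0.8  -8. ]
 [ 31.9 -12.8 -11. ]
 [ 31.9  11.1 -11. ]
 [-28.5 -12.1 -11. ]
 [-28.5  11.1 -11. ]]
```

servo_tool(rows=[[20, [25.6, -1.2, 30], [0, 0, 0.1]], [20, [25.7, -1.1, 30], [0, 0, 0]], [20, [0, 0, 25], [0, 0, 0]], [20, [0, 0, 15], [0, 0, 0]], [20, [0, 0, 0], [0, 0, 0]]])

```text
clock: 6.3
eef_pos: [506.2, -354.5, 49.1]
tcp_rot: [-3.14, 0.002, -0.153]
contact_force: [-0.5, -0.0, -0.4]
opening: 0.321
```

```bash
python3 - <<'E'
from h import *
im=grab_frame("wrist");plan([506.6,-355,22],-8.6,20)
cv2.imwrite("pics/w3.png",cv2.resize(im[100:380,100:460],(720,560)))
E
```

```text
clock 6.35 at [ 506.8 -355.2   50.1] [-1.7998e+02  3.0000e-02 -8.7800e+00] open 27.4 F [-0.3 -0.7  0. ]
1 rows: [[20, [-0.3, -0.1, 28.1], [-0.02, 0.03, -0.18]]]
```

View pics/w3.png

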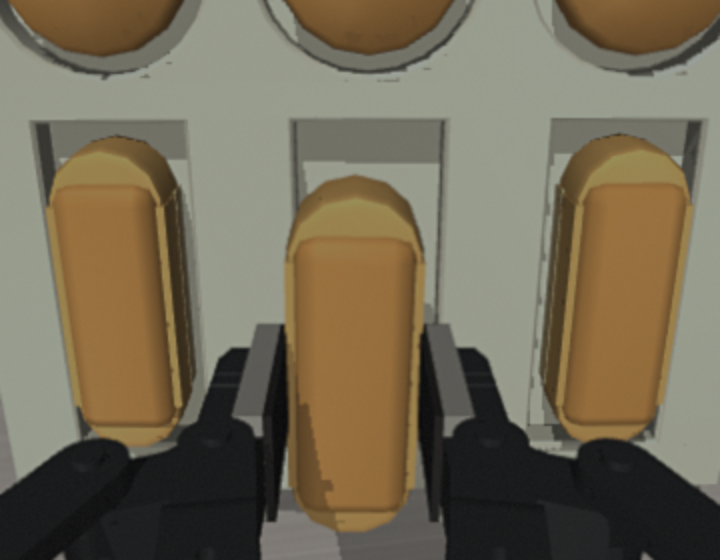

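```bash
python3 - <<'E'
from h import *
np.set_printoptions(precision=1,suppress=True)
s=sense();p=np.array(s["eef_pos"]);M=R.from_euler("xyz",s["tcp_rot"])
q=lambda u:np.array(u)/2+100
f=lambda u,z:M.inv().apply(pix2plane("wrist",q(u),z)-p)
print(f([[291,119],[446,119],[438,320],[298,200]],20)); print(f([[352,177]],40),f([[287,260],[423,260],[296,500],[412,500]],p[2]+7.5))
E
```

```text
[[ 47.1 -15.5  30.1]
 [ 47.1  21.2  30.1]
 [ -5.6  21.3  30.1]
 [ 27.  -14.3  30.1]]
[[38.5 -1.  10.1]] [[ 26.5 -13.8  -7.5]
 [ 26.5  12.9  -7.5]
 [-31.4 -13.5  -7.5]
 [-31.4  12.4  -7.5]]
```

servo_tool(rows=[[20, [3.2, 3.5, 0], [0, 0, 0.3]], [20, [0, 0, 8], [0, 0, 0]], [20, [0, 0, 0], [0, 0, 0]]])

```text
clock: 6.72
eef_pos: [509.3, -359.6, 41.6]
tcp_rot: [-3.141, 0.001, -0.159]
contact_force: [-0.7, 0.3, -0.6]
opening: 0.32
```

```bash
python3 - <<'E'
from h import *
im=grab_frame("wrist");plan([506.6,-355,22],-8.6,20)
cv2.imwrite("pics/w4.png",cv2.resize(im[100:380,100:460],(720,560)))
E
```

```text
clock 6.78 at [ 509.4 -359.5   41.8] [-1.7998e+02  3.0000e-02 -9.1200e+00] open 27.1 F [-1.4  0.3  0.3]
1 rows: [[20, [-3.4, -4.0, 19.8], [-0.02, 0.03, -0.52]]]
```

View pics/w4.png

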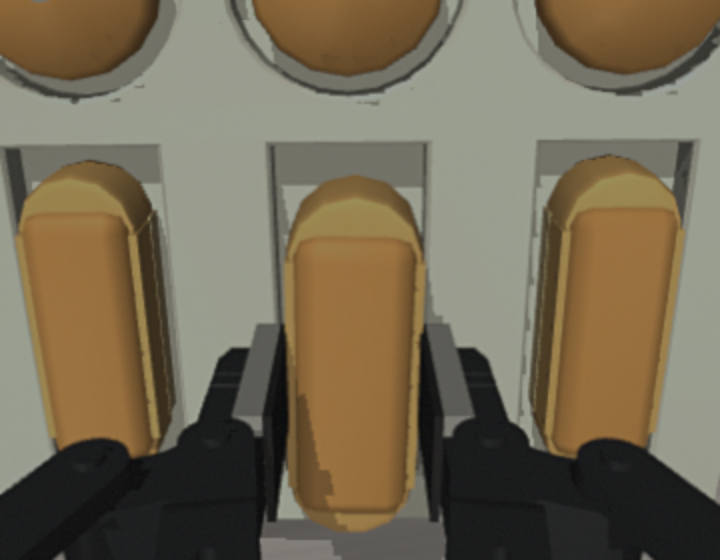

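```bash
python3 - <<'E'
from h import *
np.set_printoptions(precision=1,suppress=True)
s=sense();p=np.array(s["eef_pos"]);M=R.from_euler("xyz",s["tcp_rot"])
f=lambda u,z:M.inv().apply(pix2plane("wrist",np.array(u)/2+100,z)-p)
print(f([[269,142],[426,142],[267,518],[430,518]],20)); print(f([[352,177]],32),f([[287,260],[423,260],[355,528]],p[2]+7.5))
E
```

```text
[[ 43.5 -19.9  21.8]
 [ 43.5  15.8  21.8]
 [-62.2 -24.4  21.8]
 [-62.1  20.5  21.8]]
[[38.6 -1.   9.8]] [[ 26.5 -13.8  -7.5]
 [ 26.6  13.   -7.5]
 [-39.2  -0.3  -7.5]]
```

servo_tool(rows=[[20, [-0.7, -1.4, 0], [0, 0, 0]], [20, [0, 0, 8], [0, 0, 0]], [20, [0, 0, 7], [0, 0, 0]], [20, [0, 0, 4], [0, 0, 0]], [20, [0, 0, 0], [0, 0, 0]]])

```text
clock: 7.4
eef_pos: [508.9, -358.0, 22.4]
tcp_rot: [-3.141, 0.001, -0.159]
contact_force: [-0.2, 0.1, -1.1]
opening: 0.319
```

servo_tool(rows=[[20, [0, 0, 1], [0, 0, 0]], [20, [0, 0, 0], [0, 0, 0]], [40, [0, 0, 0], [0, 0, 0]], [40, [0, 0, 0], [0, 0, 0]], [40, [0, 0, -15], [0, 0, 0]], [40, [0, 0, -40], [0, 0, 0]], [40, [-40, 0, -40], [0, 0, 0]], [40, [0, 0, 0], [0, 0, 0]]])

```text
clock: 8.4
eef_pos: [469.4, -352.5, 120.8]
tcp_rot: [3.139, -0.004, -0.16]
contact_force: [1.1, -0.7, 0.1]
opening: 0.469
```

```bash
python3 - <<'E'
from rect import *
np.set_printoptions(precision=1,suppress=True)
im=grab_frame("wrist");cv2.imwrite("pics/w5.png",cv2.resize(im,(640,480)))
rects("wrist","finger",29)
for b in boxes_of("wrist","finger"): print(b["conf"],toworld("wrist",b["centre"]))
E
```

```text
finger 0.59 5103 [ 510.4 -356.9] [28.7 79.4] 79.8 px [252  86] [298 211]
0.88 [ 513.9 -354.    32.4]
0.73 [ 513.6 -174.3   15.8]
```

View pics/w5.png

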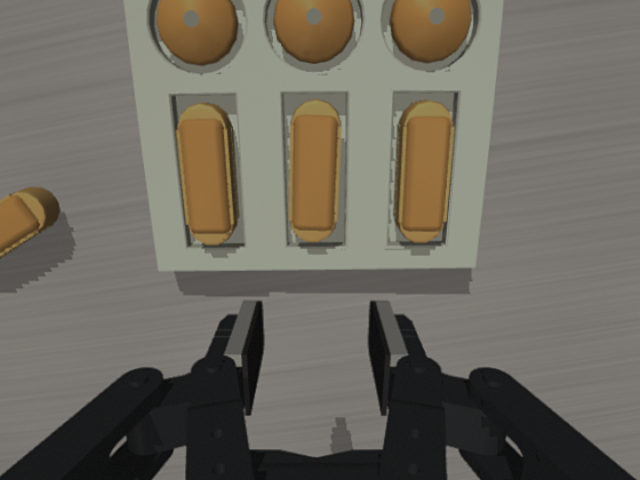

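The finger lies flat in the middle nest (display px 315,170), level with its neighbours. Next is the clip.

```bash
python3 -c "
from h import *
plan([509,230,212],91,75,15)"
```

```text
clock 8.55 at [ 470.2 -352.   117.2] [ 1.7998e+02 -5.0000e-02 -9.1200e+00] open 40.2 F [ 0.6 -0.8 -0.2]
15 rows: [[75, [-3.6, -38.7, -6.3], [0.0, -0.0, -6.67]], [75, [0.9, -38.9, -6.3], [0.0, -0.0, -6.68]], [75, [5.5, -38.5, -6.3], [0.0, -0.0, -6.67]], [75, [9.9, -37.6, -6.3], [0.0, -0.0, -6.68]], [75, [14.2, -36.2, -6.3], [0.01, -0.0, -6.67]], [75, [18.3, -34.3, -6.3], [0.0, -0.0, -6.68]], [75, [22.2, -31.9, -6.3], [0.01, -0.0, -6.67]], [75, [25.7, -29.2, -6.3], [0.0, -0.0, -6.68]], [75, [28.9, -26.0, -6.4], [0.01, -0.0, -6.67]], [75, [31.8, -22.4, -6.3], [0.0, -0.0, -6.68]], [75, [34.2, -18.6, -6.4], [0.01, -0.0, -6.67]], [75, [36.1, -14.5, -6.3], [0.0, -0.0, -6.68]], [75, [37.5, -10.2, -6.3], [0.01, -0.0, -6.67]], [75, [38.4, -5.8, -6.4], [0.01, -0.0, -6.68]], [75, [38.9, -1.2, -6.3], [0.0, -0.01, -6.67]]]
```

servo_tool(rows=[[75, [-3.6, -38.7, -6.3], [0, 0, -6.67]], [75, [0.9, -38.9, -6.3], [0, 0, -6.68]], [75, [5.5, -38.5, -6.3], [0, 0, -6.67]], [75, [9.9, -37.6, -6.3], [0, 0, -6.68]], [75, [14.2, -36.2, -6.3], [0, 0, -6.67]], [75, [18.3, -34.3, -6.3], [0, 0, -6.68]], [75, [22.2, -31.9, -6.3], [0, 0, -6.67]], [75, [25.7, -29.2, -6.3], [0, 0, -6.68]]])

```text
clock: 9.55
eef_pos: [490.7, -39.8, 166.7]
tcp_rot: [-3.14, 0.001, 0.777]
contact_force: [-0.3, 0.2, -0.6]
opening: 0.877
```

servo_tool(rows=[[75, [28.9, -26, -6.4], [0, 0, -6.67]], [75, [31.8, -22.4, -6.3], [0, 0, -6.68]], [75, [34.2, -18.6, -6.4], [0, 0, -6.67]], [75, [36.1, -14.5, -6.3], [0, 0, -6.68]], [75, [37.5, -10.2, -6.3], [0, 0, -6.67]], [75, [38.4, -5.8, -6.4], [0, 0, -6.68]], [75, [38.9, -1.2, -6.3], [0, 0, -6.67]], [75, [0, 0, 0], [0, 0, 0]]])

```text
clock: 10.55
eef_pos: [508.9, 233.0, 211.1]
tcp_rot: [-3.141, -0.0, 1.592]
contact_force: [0.1, -0.5, -0.4]
opening: 0.876
```

```bash
python3 - <<'E'
from rect import *
np.set_printoptions(precision=1,suppress=True)
grab_frame("wrist"); plan([509,230,212],91,75)
im=grab_frame("wrist");cv2.imwrite("pics/w6.png",cv2.resize(im,(800,600)))
rects("wrist","clip",153);
for b in boxes_of("wrist","clip"): print(b["conf"],toworld("wrist",b["centre"]))
E
```

```text
clock 10.6 at [508.4 231.4 210.7] [-179.9    0.    91.1] open 75.1 F [-0.2  0.5  0.4]
1 rows: [[75, [-1.4, 0.5, -1.3], [-0.07, 0.03, 0.11]]]
clip 0.77 5429 [510.4 296.1] [51.5 33.5] 0.4 px [234  83] [331 148]
clip 0.6 3625 [447.9 335.7] [28.9 39.6] 39.5 px [114   0] [202  83]
0.75 [424.4 349.   66.2]
0.64 [511.6 296.8 128.4]
0.63 [526.2 295.4 133.4]
0.39 [618.5  -8.7  13.9]
```

View pics/w6.png

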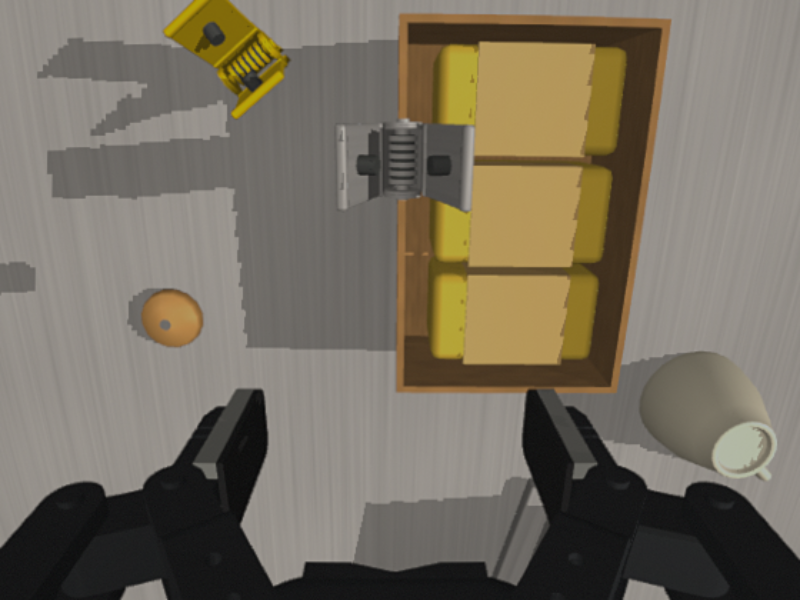

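The steel clip on the wall is at display (403,165), with handle ends at columns 337 and 472. The yellow look-alike lies at (230,55), clear of the grasp.

```bash
python3 - <<'E'
from h import *
np.set_printoptions(precision=1,suppress=True)
s=sense();p=np.array(s["eef_pos"]);M=R.from_euler("xyz",s["tcp_rot"])
f=lambda u,z:pix2plane("wrist",np.array(u)*.7,z)
H=f([[337,124],[340,210],[471,124],[470,210]],153);print(H,H.mean(0),M.inv().apply(H.mean(0)-p),np.linalg.norm(H[0]-H[2]),np.linalg.norm(H[0]-H[1]))
W=f([[403,20],[401,388]],80);print("wall",W, np.rad2deg(np.arctan2(*(W[0]-W[1])[[1,0]])))
plan([H[:,0].mean(),H[:,1].mean(),p[2]],90.5,75)
E
```

```text
[[485.8 310.2 153. ]
 [486.5 278.8 153. ]
 [534.5 311.  153. ]
 [536.  279.7 153. ]] [510.7 294.9 153. ] [65.4  3.6 57.9] 48.66965184806541 31.385271150339697
wall [[509.8 357.1  80. ]
 [512.8 163.2  80. ]] 90.90462501371418
clock 10.75 at [508.2 229.5 210.9] [-179.9    0.1   91. ] open 75.0 F [-0.  -0.1 -0.8]
2 rows: [[75, [32.7, 1.8, -0.0], [-0.04, 0.02, 0.22]], [75, [32.7, 1.6, -0.0], [-0.04, 0.03, 0.23]]]
```

servo_tool(rows=[[66, [32.7, 1.8, 0], [0, 0, 0]], [66, [32.7, 1.8, 0], [0, 0, 0]], [66, [0, 0, 20], [0, 0, 0]], [66, [0, 0, 5], [0, 0, 0]], [66, [0, 0, 0], [0, 0, 0]]])

```text
clock: 11.38
eef_pos: [510.8, 294.7, 186.5]
tcp_rot: [-3.141, 0.001, 1.587]
contact_force: [-0.7, -0.1, -0.3]
opening: 0.774
```

```bash
python3 - <<'E'
from rect import *
np.set_printoptions(precision=1,suppress=True)
im=grab_frame("wrist");cv2.imwrite("pics/w7.png",cv2.resize(im[120:420,80:480],(800,600)))
rects("wrist","clip",153); plan([510.7,294.9,127],90.9,66)
E
```

```text
clip 0.81 5582 [511.1 307.3] [51.4 52.4] 0.2 px [227 178] [326 273]
clip 0.7 1259 [423.3 268.3] [25.1 23. ] 83.6 px [ 96 271] [137 309]
clip 0.65 3884 [454. 357.] [36.5 37.5] 40.0 px [106  91] [196 179]
clock 11.47 at [511.3 295.2 187.3] [180.  -0.  91.] open 65.7 F [-0.5 -0.2  0.5]
2 rows: [[66, [-0.1, -0.3, 30.2], [0.01, -0.01, 0.03]], [66, [-0.1, -0.4, 30.1], [0.02, -0.0, 0.02]]]
```

View pics/w7.png

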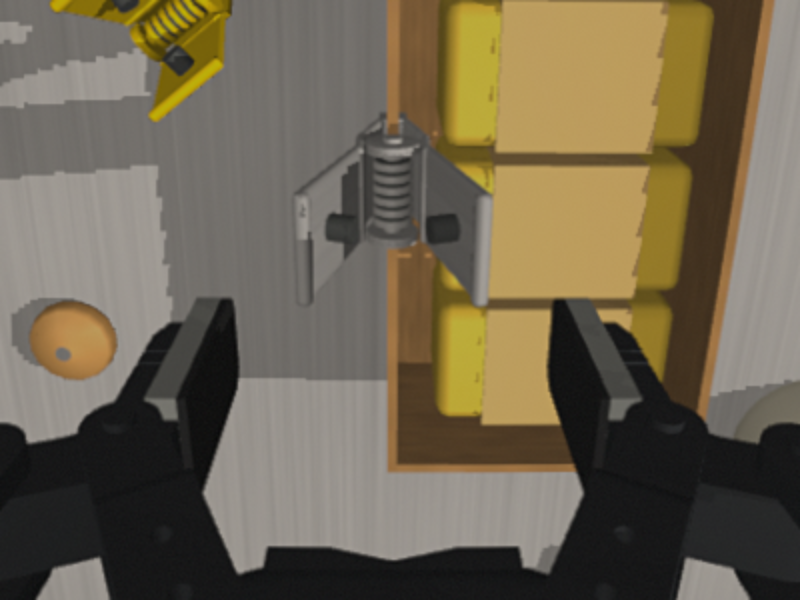

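```bash
python3 - <<'E'
from h import *
np.set_printoptions(precision=1,suppress=True)
s=sense();p=np.array(s["eef_pos"]);M=R.from_euler("xyz",s["tcp_rot"])
f=lambda u,z:M.inv().apply(pix2plane("wrist",np.array(u)/2+[80,120],z)-p)
H=f([[296,197],[298,304],[491,197],[488,304]],153);print(H,H.mean(0))
print(f([[392,10],[392,450]],80))
E
```

```text
[[ 17.  -24.7  34.3]
 [-13.7 -25.4  34.3]
 [ 17.   25.2  34.3]
 [-13.7  25.7  34.3]] [ 1.7  0.2 34.3]
[[  56.2   -0.2  107.3]
 [-121.4   -0.1  107.3]]
```

servo_tool(rows=[[64, [0.8, 0.1, 25], [0, 0, 0]], [64, [0.8, 0, 25], [0, 0, 0]], [62, [0, 0, 10], [0, 0, 0]], [56, [0, 0, 0], [0, 0, 0]], [52, [0, 0, 0], [0, 0, 0]], [48, [0, 0, -0.4], [0, 0, 0]], [45, [0, 0, -0.4], [0, 0, 0]]], force=50)

```text
clock: 12.35
eef_pos: [511.3, 297.4, 128.2]
tcp_rot: [3.141, -0.0, 1.589]
contact_force: [-0.0, -0.6, -0.2]
opening: 0.529
```

servo_tool(rows=[[41, [0, 0, -0.5], [0, 0, 0]], [37, [0, 0, -0.5], [0, 0, 0]], [33, [0, 0, -0.5], [0, 0, 0]], [29, [0, 0, -0.5], [0, 0, 0]], [25, [0, 0, -0.5], [0, 0, 0]], [21, [0, 0, -0.3], [0, 0, 0]], [12, [0, 0, 0], [0, 0, 0]], [12, [0, 0, 0], [0, 0, 0]]])

```text
clock: 13.35
eef_pos: [511.0, 297.2, 130.4]
tcp_rot: [-3.142, 0.0, 1.589]
contact_force: [0.6, 1.0, -0.1]
opening: 0.228
```

```bash
python3 - <<'E'
from rect import *
np.set_printoptions(precision=1,suppress=True)
im=grab_frame("wrist");cv2.imwrite("pics/w8.png",cv2.resize(im[120:420,80:480],(800,600)))
plan([510.7,294.9,127],90.9,66);im=grab_frame("scene");cv2.imwrite("pics/s8.png",cv2.resize(im[160:240,340:450],(770,560),interpolation=cv2.INTER_CUBIC))
E
```

```text
clock 13.4 at [511.  297.3 130.4] [-180.   -0.   91.] open 19.4 F [-0.3  1.4 -0.7]
1 rows: [[66, [-2.4, -0.3, 3.4], [-0.0, -0.0, 0.11]]]
```

View pics/w8.png

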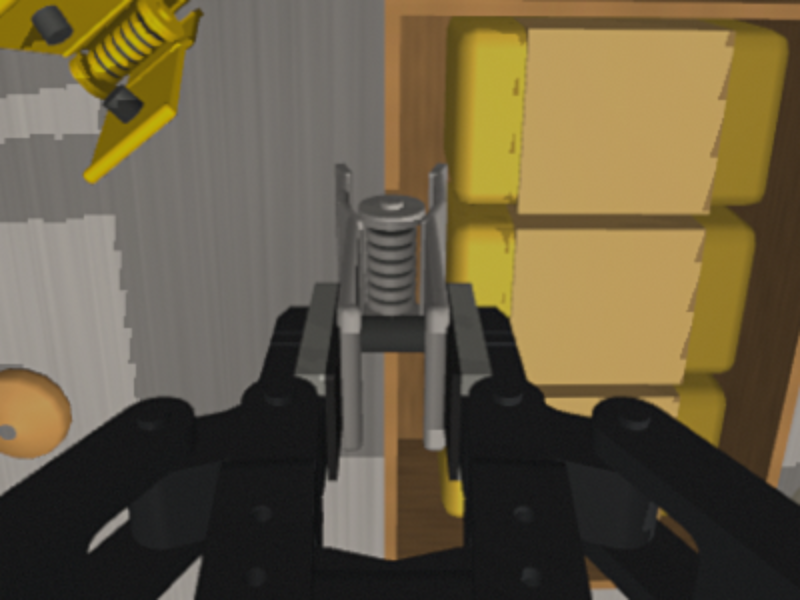

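The clip is squeezed fully open: opening about 19 mm, handles parallel at columns 340 and 447, centred in the pads. I'll lift straight up.

servo_tool(rows=[[12, [0, 0, -10], [0, 0, 0]], [12, [0, 0, -25], [0, 0, 0]], [12, [0, 0, -40], [0, 0, 0]], [12, [0, 0, -45], [0, 0, 0]], [12, [0, 0, 0], [0, 0, 0]]])

```text
clock: 14.08
eef_pos: [513.0, 298.4, 255.1]
tcp_rot: [3.135, -0.004, 1.589]
contact_force: [0.9, -1.0, 0.1]
opening: 0.232
```

```bash
python3 -c "
from h import *
plan([591,-79.5,240],78.65,12,11)"
```

```text
clock 14.07 at [513.  298.4 255.1] [179.62  -0.21  91.02] open 19.8 F [ 0.9 -1.   0.1]
11 rows: [[12, [-34.5, 6.5, 1.3], [0.03, -0.02, 1.12]], [12, [-34.3, 7.1, 1.3], [0.03, -0.02, 1.12]], [12, [-34.2, 7.8, 1.3], [0.03, -0.02, 1.13]], [12, [-34.0, 8.5, 1.3], [0.03, -0.02, 1.12]], [12, [-33.9, 9.2, 1.3], [0.03, -0.02, 1.13]], [12, [-33.7, 9.8, 1.3], [0.03, -0.03, 1.12]], [12, [-33.5, 10.5, 1.3], [0.03, -0.02, 1.13]], [12, [-33.3, 11.1, 1.4], [0.04, -0.03, 1.12]], [12, [-33.0, 11.8, 1.4], [0.03, -0.02, 1.13]], [12, [-32.8, 12.4, 1.3], [0.04, -0.03, 1.12]], [12, [-32.6, 13.1, 1.4], [0.03, -0.02, 1.13]]]
```

servo_tool(rows=[[12, [-34.5, 6.5, 1.3], [0, 0, 1.12]], [12, [-34.3, 7.1, 1.3], [0, 0, 1.12]], [12, [-34.2, 7.8, 1.3], [0, 0, 1.13]], [12, [-34, 8.5, 1.3], [0, 0, 1.12]], [12, [-33.9, 9.2, 1.3], [0, 0, 1.13]], [12, [-33.7, 9.8, 1.3], [0, 0, 1.12]], [12, [-33.5, 10.5, 1.3], [0, 0, 1.13]], [12, [-33.3, 11.1, 1.4], [0, 0, 1.12]]])

```text
clock: 15.08
eef_pos: [567.3, 21.2, 239.3]
tcp_rot: [-3.141, 0.0, 1.431]
contact_force: [0.4, -0.2, -1.1]
opening: 0.228
```

servo_tool(rows=[[12, [-33, 11.8, 1.4], [0, 0, 1.13]], [12, [-32.8, 12.4, 1.3], [0, 0, 1.12]], [12, [-32.6, 13.1, 1.4], [0, 0, 1.13]], [12, [0, 0, 0], [0, 0, 0]], [12, [0, 0, 0], [0, 0, 0]], [12, [0, 0, 0], [0, 0, 0]]])

```text
clock: 15.82
eef_pos: [588.7, -79.8, 235.7]
tcp_rot: [-3.141, -0.0, 1.374]
contact_force: [-0.6, 0.5, -1.5]
opening: 0.233
```

```bash
python3 - <<'E'
from rect import *
np.set_printoptions(precision=1,suppress=True)
plan([591,-79.5,240],78.65,12)
im=grab_frame("wrist");cv2.imwrite("pics/w9.png",cv2.resize(im,(800,600),interpolation=cv2.INTER_CUBIC))
for t in ["stand","card_top","clip"]:
  for b in boxes_of("wrist",t): print(t,b["conf"],toworld("wrist",b["centre"]))
rects("wrist","stand",112); rects("wrist","clip",200)
E
```

```text
clock 15.82 at [588.7 -79.8 235.7] [-180.    -0.    78.7] open 19.9 F [-0.6  0.5 -1.5]
1 rows: [[12, [0.8, 2.2, -4.3], [-0.02, -0.01, 0.05]]]
stand 0.79 [629.7 -22.5  15.4]
card_top 0.67 [634.  -20.5  18.1]
clip 0.81 [590.6 -70.8 224.1]
stand 0.8 8193 [625.2 -24.4] [109.  41.] 78.0 px [282  31] [344 189]
clip 0.65 5385 [585.1 -99.1] [89.1 30.1] 78.8 px [247 202] [304 346]
clip 0.34 2249 [588.7 -99.8] [88.3 23. ] 80.9 px [259 202] [304 345]
```

View pics/w9.png

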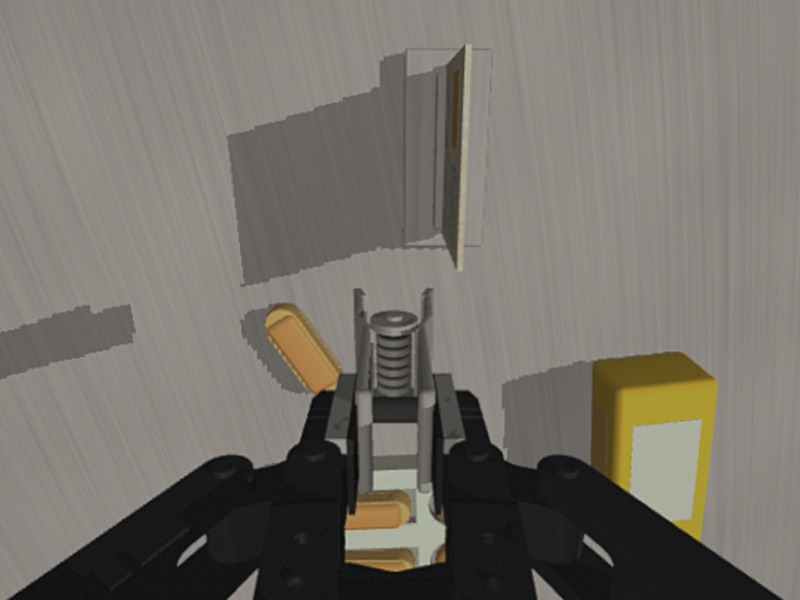

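```bash
python3 - <<'E'
from h import *
np.set_printoptions(precision=2,suppress=True)
s=sense();p=np.array(s["eef_pos"]);M=R.from_euler("xyz",s["tcp_rot"])
im=cv2.imread("pics/w9.png")
print(p)
for r in [70,120,160,200,250]: print(r,im[r,440:485:1].astype(int).sum(1)//3)
f=lambda u,z:M.inv().apply(pix2plane("wrist",np.array(u)*.7,z)-p)
C=f([[468.5,46],[460,268]],112); print("card",C,C.mean(0),np.linalg.norm(C[0]-C[1]),np.rad2deg(np.arctan2(*(C[0]-C[1])[[1,0]])))
for z in [-64,-60,-56]:
    print(z,f([[359,291],[428,291]],p[2]+z))
# handle top ends
print(f([[365,392],[425,392],[365,490],[425,490]],p[2]+32))
E
```

```text
[588.95 -80.36 235.88]
70 [102 102 103 105 107  95  77  68  66  67  68  68  69  70  71  69  64  57
  55  62  73  71  65  69 121 160 161 160 160 158 154 145 138 137 137 137
 138 140 141 141 141 139 138 139 138]
120 [105 105 106 108  99  80  65  64  65  66  68  66  60  55  52  50  51  62
  68  67  64  73 105 147 164 167 164 165 156 145 139 136 137 140 141 141
 141 141 140 139 138 139 139 139 140]
160 [106 108 106  96  81  68  64  61  63  67  70  69  68  69  69  69  68  66
  62  69  91 126 154 161 162 159 156 151 144 140 139 140 142 143 142 142
 141 140 139 139 141 141 143 144 144]
200 [107 104  94  81  68  61  61  64  66  64  61  60  61  62  65  66  65  61
  84 121 146 161 163 160 158 152 144 140 138 140 143 143 142 142 141 141
 142 142 142 142 143 144 142 139 136]
250 [144 136 127 124 135 143 141 132 110  84  69  66  68  67  65  63  73 109
 147 165 162 162 158 150 140 135 136 136 137 137 137 137 137 135 135 136
 136 137 138 138 138 137 138 139 140]
card [[115.49  34.08 123.88]
 [  8.31  34.08 123.88]] [ 61.9   34.08 123.88] 107.1755570755957 0.0012400301799444814
-64 [[ 15.25 -14.91  64.  ]
 [ 15.26  13.52  64.  ]]
-60 [[ 16.56 -14.63  60.  ]
 [ 16.57  13.25  60.  ]]
-56 [[ 17.87 -14.34  56.  ]
 [ 17.88  12.98  56.  ]]
[[ 21.71  -7.24 -32.  ]
 [ 21.72   6.89 -32.  ]
 [ -6.42  -7.77 -32.  ]
 [ -6.41   7.46 -32.  ]]
```

The card's top edge runs from display (468,46) to (460,268), parallel to the tool's x. The open jaw tips show at (359,291) and (428,291). The clip has to move 62 mm in tool x and 34.7 mm in tool y.

servo_tool(rows=[[12, [31, 17.4, 0], [0, 0, 0]], [12, [31, 17.3, 0], [0, 0, 0]], [12, [0, 0, 25], [0, 0, 0]], [12, [0, 0, 20], [0, 0, 0]], [12, [0, 0, 0], [0, 0, 0]], [12, [0, 0, 0], [0, 0, 0]]])

```text
clock: 16.88
eef_pos: [635.6, -26.8, 191.6]
tcp_rot: [3.141, -0.0, 1.373]
contact_force: [0.8, 0.2, -0.7]
opening: 0.232
```

```bash
python3 - <<'E'
from rect import *
np.set_printoptions(precision=2,suppress=True)
plan([632,-26,157.5],78.7,12)
im=grab_frame("wrist");cv2.imwrite("pics/w10.png",cv2.resize(im[90:390,80:480],(800,600),interpolation=cv2.INTER_CUBIC))
for n in ["stand","clip"]: rects("wrist",n,112)
t=grab_frame("top");cv2.imwrite("pics/t10.png",t)
for b in boxes_of("top","stand"): print(b["conf"],toworld("top",b["centre"]))
rects("top","stand",14)
g=im.astype(int).sum(2)//3
for r in range(100,240,14): print(r,g[r,248:308])
E
```

```text
clock 16.88 at [635.6 -26.8 191.6] [179.95  -0.01  78.64] open 19.8 F [ 0.8  0.2 -0.7]
1 rows: [[12, [0.1, -3.7, 34.1], [0.05, -0.01, -0.06]]]
stand 0.81 7115 [640.   -0.5] [89.3 39. ] 78.3 px [242 104] [307 244]
clip 0.59 5463 [627.2 -69.9] [110.2  37.6] 78.8 px [247 202] [304 345]
100 [136 136 135 135 136 136 135 135 136 138 137 135 134 132 133 133 133 135
 136 135 135 135 133 134 136 138 138 137 137 136 135 136 135 135 137 139
 137 135 134 133 131 131 133 134 136 134 134 135 137 138 139 139 138 136
 137 138 139 138 138 140]
114 [132 134 133 132 131 132 134 136 135 138 137 137 139 138 133 132 134 135
 135 134 133 134 135 136 135 134 135 140 139 138 136 135 134 135 137 138
 138 138 138 137 135 133 135 137 137 136 135 136 137 138 138 136 136 136
 134 134 137 136 129 130]
128 [ 99  97  98  98  97  97  98  99 101 103 103 100 102 103 100  98  93  89
  99 102 100 101 103  98  89  89  89  90  93 116 138 136 138 138 138 130
 128 138 137 136 134 132 135 137 138 136 135 136 137 139 138 136 136 136
 135 136 138 137 124 126]
142 [ 99  99  98  97  97  97  99 100 102 103 103 102 103 103 101  99 
[... 973 characters left out ...]
08 107 106 107 107 105 104  97
  95 106 106 105 104 131 158 157 157 153 132 120 141 143 144 145 141 138
 143 144 144 143 139 138 141 142 140 140 143 144 142 141 141 141 142 143
 144 143 131 121 132 133]
212 [ 72  67  70  76  83  96 119 139 127 107 108 108 106 107 106 106 105  94
  91 105 107 106 105 109 114 114 114 108  95 113 142 144 145 145 138 132
 141 144 144 141 139 139 142 142 141 144 130  97  86  66  66  72  79  90
 110 131 134 127 134 133]
226 [ 76  74  75  75  75  75  75  77  80  88  93  83  76  79  78  76  74  73
  72  73  73  74  73  74  73  73  73  72  69  71  72  73  75  74  74  74
  75  74  75  82  90 103 111 107 117 116  74  62  77  97 109 114 115 113
 117 124 133 138 136 134]
```

View pics/w10.png

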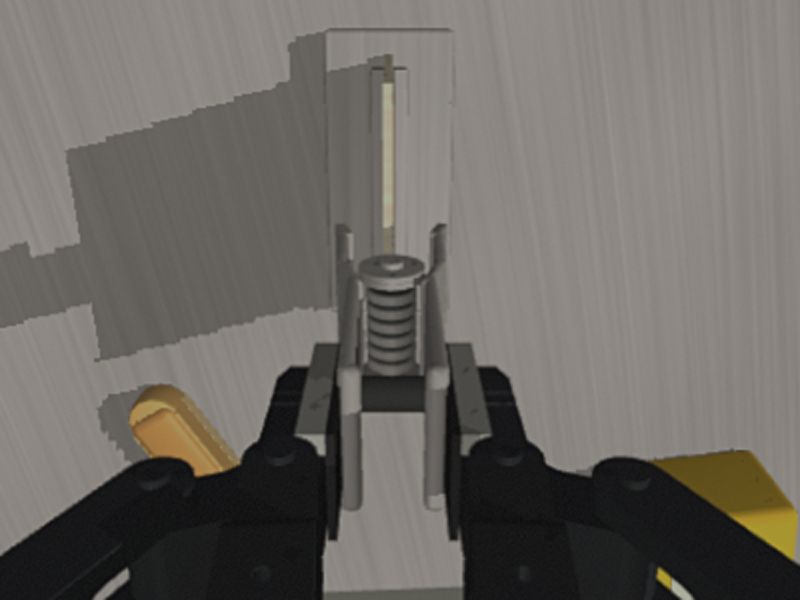

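```bash
python3 - <<'E'
from h import *
np.set_printoptions(precision=2,suppress=True)
s=sense();p=np.array(s["eef_pos"]);M=R.from_euler("xyz",s["tcp_rot"]);print(p)
f=lambda u,z:M.inv().apply(pix2plane("wrist",np.array(u)/2+[80,90],z)-p)
print(f([[388,82],[388,220],[327,30],[453,30]],[112,112,14,14]))
print(f([[337,226],[446,226],[345,226],[432,226]],p[2]-61))
# top camera: stand corners vs. initial
a=cv2.imread("pics/top0.png").astype(int);b=cv2.imread("pics/t10.png").astype(int)
print(proj("top",[[635,-26,112],[635,-26,14]]))
E
```

```text
[635.43 -26.85 191.42]
[[ 55.63  -1.56  79.43]
 [ 12.6   -1.62  79.42]
 [ 65.3  -27.72 177.41]
 [ 65.31  25.24 177.46]]
[[ 16.61 -16.29  60.99]
 [ 16.62  15.3   61.02]
 [ 16.61 -13.97  60.99]
 [ 16.62  11.24  61.01]]
[[292.36 160.61]
 [291.74 170.41]]
```

servo_tool(rows=[[12, [0, -0.9, 0], [0, 0, 0]], [12, [0, 0, 10], [0, 0, 0]], [12, [0, 0, 10], [0, 0, 0]], [12, [0, 0, 0], [0, 0, 0]]])

```text
clock: 17.68
eef_pos: [633.4, -26.6, 169.2]
tcp_rot: [-3.139, 0.0, 1.373]
contact_force: [0.1, -0.7, -0.7]
opening: 0.23
```

```bash
python3 - <<'E'
from h import *
np.set_printoptions(precision=2,suppress=True)
plan([635,-26,157.5],78.7,12)
im=grab_frame("wrist");g=im.astype(int).sum(2)//3;cv2.imwrite("pics/w11.png",im)
for r in range(120,230,10): print(r,g[r,240:312])
E
```

```text
clock 17.68 at [633.4 -26.6 169.2] [-179.86    0.02   78.65] open 19.6 F [ 0.1 -0.7 -0.7]
1 rows: [[12, [0.9, 1.5, 11.7], [-0.14, 0.02, -0.05]]]
120 [ 98  99  94  93 120 139 136 133 132 132 134 132 134 133 132 132 135 136
 136 138 138 138 139 141 136 132 131 134 136 135 120 101  98 100 102  97
  87  85  86 106 132 140 136 135 135 136 137 138 138 138 137 136 135 134
 134 136 137 138 136 135 135 137 139 138 137 136 136 134 135 136 139 135]
130 [ 99  99  93  84  96 102 100  99  98  97  98  98  98  98  98  97  99 101
 101 102 104 103 103 103 101  99  98  92  89 101 102 101 101 104  99  85
  88  90  90  88 100 124 137 136 136 140 140 127 123 138 138 136 136 134
 134 137 137 137 136 135 137 138 139 138 136 137 136 134 136 137 138 137]
140 [ 98  97  93  88  96 100 102  99  99  99  97  99  98  98  98  97  99 102
 102 102 103 101 103 104 102  99  97  93  92 100 102 101 102 103 102 131
 164 163 163 162 150 132 135 137 138 139 141 131 129 139 138 138 136 134
 134 138 138 136 136 136 137 138 140 138 137 137 135 135 136 138 139 131]
150 [ 98  99  97  93  92 101 103 101 100  99  99  98  98  97  98
[... 1611 characters left out ...]
 138 133 143 143 144 143 139 138
 142 143 141 142 141 140 142 145 143 142 143 142 142 145 144 139 133 130]
210 [ 99  99 100 101  95  91 103  97  71  66  70  75  83  95 121 139 126 103
 106 108 108 107 106 106 106 106 105  95  91 103 107 107 106 105 105 130
 158 160 158 153 138 132 143 144 145 145 138 135 142 143 144 143 140 140
 126  97  87  67  67  74  83  95 109 128 143 143 143 144 144 133 125 131]
220 [ 96  98  98  99  99  98  97  94  77  75  75  79  84  73  64  87  93 102
 108 105  94  71  59  57  57  58  58  59  64  70  75  75  74  73  72  72
  73  72  72  73  78  78  72  73  72  71  71  70  70  79 107 133 139 138
 120  99  83  56  58  71  81  86 100 128 145 144 144 145 145 134 128 133]
```

servo_tool(rows=[[12, [0, 1, 0], [0, 0, 0]], [12, [0, 0, 5], [0, 0, 0]], [12, [0, 0, 5], [0, 0, 0]], [12, [0, 0, 1], [0, 0, 0]], [12, [0, 0, 0], [0, 0, 0]], [12, [0, 0, 0], [0, 0, 0]], [12, [0, 0, 0], [0, 0, 0]]])

```text
clock: 18.6
eef_pos: [635.4, -26.8, 160.0]
tcp_rot: [3.141, -0.0, 1.373]
contact_force: [0.0, 0.4, -0.0]
opening: 0.228
```

```bash
python3 - <<'E'
from rect import *
np.set_printoptions(precision=2,suppress=True)
plan([635,-26,157.5],78.7,12)
im=grab_frame("wrist");g=im.astype(int).sum(2)//3;cv2.imwrite("pics/w12.png",im)
for r in [130,140,150,170,190,205,210,214]: print(r,g[r,240:312])
s=sense();p=np.array(s["eef_pos"]);M=R.from_euler("xyz",s["tcp_rot"])
print(s["wrist_torque"])
t=grab_frame("top");rects("top","stand",14);rects("top","clip",180)
grab_frame("scene")
for b in boxes_of("scene","clip")+boxes_of("scene","stand"): print(b["conf"],toworld("scene",b["centre"]))
E
```

```text
clock 18.6 at [635.4 -26.8 160. ] [179.98  -0.    78.64] open 19.5 F [ 0.   0.4 -0. ]
1 rows: [[12, [0.7, -0.5, 2.5], [0.02, -0.0, -0.06]]]
130 [ 98 103 102  99  95  97  96  97  98  98  97  98  99 101 100 102 102 103
 103 103 103  99  98  92  88  96 101 101 100 101 102  92  74  75  82  89
  86 100 126 137 138 138 139 139 134 132 139 137 137 137 135 134 136 137
 137 136 136 136 136 138 139 138 137 136 136 134 135 137 138 136 129 130]
140 [ 98 101 101 101  98  98  98  98  98  98  96  97  99 102 100 102 103 102
 102 104 103 100  98  99  96  97 102 102 101 100 116 146 162 162 162 163
 142 111 126 137 137 138 140 140 130 125 139 139 138 137 134 133 136 139
 139 136 135 137 138 138 139 137 137 137 136 135 137 139 139 132 130 136]
150 [ 94 100 103 101 100  99  99  99  98  98  96  97  98 101 101 102 103 102
 102 104 103 101  98 100  97  97 102 103 102 101 115 146 162 161 162 162
 142 109 127 137 138 139 141 141 128 123 139 139 138 137 134 134 137 139
 139 136 136 138 139 139 139 139 137 136 136 136 137 140 139 126 124 137]
170 [ 84  98 103 103 101 101 100 100  99  98  97  97  99 101 103 104 
[... 1031 characters left out ...]
7 140 143 144
 126  98  85  66  68  73  83  95 109 129 144 145 143 135 129 132 132 132]
214 [100  98  98 105 106 104 104  94  71  68  71  76  84  91  90  89  97 108
 107 107 107 107 106 104  92  85 103 108 107 105 111 136 158 157 157 157
 138 118 139 143 145 144 145 142 139 142 142 144 143 140 138 139 143 144
 127  99  83  61  65  69  77  86 106 131 144 145 144 133 126 130 133 133]
[-0.05  0.06 -0.02]
stand 0.47 6527 [ 538.5 -364.9] [208.3 185. ] 81.7 px [388 170] [485 261]
clip 0.73 464 [421.4 297. ] [42.4 53. ] 38.0 px [106 244] [138 268]
clip 0.47 482 [ 495.9 -300.9] [28.9 65.7] 79.4 px [428 211] [445 244]
0.78 [426.59 347.64  63.97]
0.56 [644.38 -27.23 128.99]
0.62 [640.07 -26.17  38.89]
```

servo_tool(rows=[[12, [0, -0.7, 1.5], [0, 0, 0]], [12, [0, 0, 1.5], [0, 0, 0]], [12, [0, 0, 0], [0, 0, 0]], [12, [0, 0, 0], [0, 0, 0]], [12, [0, 0, 0], [0, 0, 0]], [12, [0, 0, 0], [0, 0, 0]], [12, [0, 0, 0], [0, 0, 0]], [12, [0, 0, 0], [0, 0, 0]]])

```text
clock: 19.95
eef_pos: [634.6, -26.6, 156.8]
tcp_rot: [3.142, -0.0, 1.373]
contact_force: [-0.2, 0.0, -0.5]
opening: 0.229
```

```bash
python3 - <<'E'
from rect import *
np.set_printoptions(precision=2,suppress=True)
a=cv2.imread("pics/top0.png").astype(int)
for i in range(3):
    s=sense();im=grab_frame("wrist");g=im.astype(int).sum(2)//3
    print(np.array(s["eef_pos"]),np.array(s["contact_force"]),s["opening"],g[150,264:286],g[205,244:304])
cv2.imwrite("pics/w13.png",im)
T=np.linalg.inv(w2c("wrist")); M=R.from_euler("xyz",s["tcp_rot"]);p=np.array(s["eef_pos"])
# card far end row
c=g[100:220,274];print("col274",c)
sc=grab_frame("scene").astype(int); s0=cv2.imread("pics/scene0.png").astype(int)
d=np.abs(sc-s0).max(2)[236:268,235:310]>40; print("scene diff near foot",d.sum(),d.sum(1))
t=grab_frame("top").astype(int); 
ds=np.abs(t-a).max(2)
for n,(x,y,z) in {"cup":(725,105,40),"packet":(743,-274,55),"round":(354,174,15),"nest":(508,-356,30),"finger2":(502,-150,20)}.items():
    u,v=proj("top",[[x,y,z]])[0].astype(int); print(n,(ds[v-12:v+12,u-12:u+12]>40).sum())
E
```

```text
[634.58 -26.64 156.8 ] [-0.21  0.   -0.45] 0.22933629282794785 [ 99  97  96 103 102 102 101 100 131 162 162 160 161 162 140 116 136 138
 139 141 142 136] [108 105 101  88  74  71  63  60  59  58  63  85 105 109 108 106 105 108
 106 105 104  97  93 105 107 107 104 106 126 155 165 165 165 161 144 134
 142 143 143 146 145 143 142 142 143 144 141 138 138 143 140 117  84  68
  71  75  85 104 113 127]
[634.56 -26.69 156.78] [ 1.12 -0.12 -1.15] 0.23078399184430035 [100  97  95 102 103 102 101 100 131 162 161 160 161 161 140 116 136 138
 138 140 141 136] [107 105 101  88  74  71  66  61  58  58  63  84 104 109 108 107 106 106
 106 105 103  96  94 105 107 106 106 106 126 155 165 165 164 160 144 133
 142 144 144 145 146 143 142 143 143 142 141 138 138 142 140 117  83  69
  70  74  84 104 113 127]
[634.59 -26.66 156.78] [-0.11 -0.08 -1.4 ] 0.23084684848920103 [ 99  96  96 102 103 102 100 101 131 161 162 160 161 162 140 116 136 138
 139 140 141 136] [108 105 102  89  74  71  65  61  59  57  64  85 105 110 107 105 105 108
 106 105 104  97  93 103 106 106 105 106 126 155 165 164 164 161 143 134
 142 143 144 146 146 143 142 142 143 143 142 138 139 143 140 118  83  70
  69  73  86 103 113 127]
col274 [138 139 137 138 139 140 105  81 123 130 135 135 134 134 134 134 134 134
 134 136 134  93  87  88  87  72  87  88  89  91  89  90  89  87  82  91
  90  88  86 110 164 163 162 164 164 163 161 159 159 160 162 162 163 163
 161 159 158 158 159 158 159 160 159 159 159 160 160 160 160 161 163 161
 160 161 160 160 160 161 161 161 162 162 161 161 161 161 162 164 163 161
 161 162 161 162 162 161 163 163 162 160 159 159 159 162 164 165 166 166
 164 163 160 159 158 156 156 157 148 107  72  72]
scene diff near foot 0 [0 0 0 0 0 0 0 0 0 0 0 0 0 0 0 0 0 0 0 0 0 0 0 0 0 0 0 0 0 0 0 0]
cup 301
packet 0
round 251
nest 361
finger2 295
```

```bash
python3 - <<'E'
from h import *
np.set_printoptions(precision=1,suppress=True)
grab_frame("scene");grab_frame("top")
for c in ["top","scene"]:
  for t in ["cup","round","finger","packet"]:
    for b in boxes_of(c,t): print(c,t,round(b["conf"],2),toworld(c,b["centre"]))
E
```

```text
top cup 0.73 [732.9 135.9  62.2]
top finger 0.8 [ 505.8 -353.5   34.6]
top packet 0.82 [ 744.7 -275.9   56.6]
scene cup 0.93 [766.8 114.3  45.3]
scene round 0.63 [ 526.  -354.6   25.3]
scene finger 0.78 [ 526.4 -354.7   25.3]
scene finger 0.65 [ 512.1 -146.5   19.4]
scene packet 0.83 [ 778.5 -274.7   50.7]
```

```bash
python3 - <<'E'
from h import *
a=cv2.imread("pics/scene0.png").astype(int);b=grab_frame("scene").astype(int);d=np.abs(a-b).max(2)>40
for n,P in {"cup":(725,105,35),"round":(354,174,10),"packet":(743,-274,30),"finger2":(502,-150,12)}.items():
    u,v=proj("scene",[P])[0].astype(int);print(n,(u,v),d[v-14:v+14,u-14:u+14].sum())
print(sense()["opening"],sign_off())
E
```

```text
cup (np.int64(331), np.int64(272)) 0
round (np.int64(346), np.int64(199)) 0
packet (np.int64(175), np.int64(275)) 0
finger2 (np.int64(236), np.int64(225)) 0
the job is handed in; nothing more can be done
0.2275460959991599 None
```

The sponge finger is in the tray's empty nest, and the gripper is holding the open clip around the card's top edge. I handed the job in at about 21 s of the 51 s allowed.

- **Finger:** I took the loose finger nearest the base. The wrist picture after release showed it lying flat in the middle long nest, level with its neighbours.
- **Clip:** I squeezed the steel clip on the carton wall fully open (finger opening about 19.5 mm, handles parallel) and lifted it straight off. It is now over the middle of the card, in line with it.
- **Last checks on the clip:** In the final wrist picture, the card's edge (column 275.0) is centred between the jaws (column 275.3), and neither face touches. The tips should be about 16 mm below the card's top; I worked that out from the arm's height and did not see it directly. The outside force read about 1 N, which is noise level.
- **Other things:** In the scene camera, the stand's foot, cup, round biscuit, packet and the look-alike finger show no change from the start.
- **What disagreed:**
  - The top camera showed changes around the cup, round biscuit and second finger, probably from the arm and its shadow, and its network put the part-hidden cup about 30 mm away from where it started.
  - During the last descent the side-to-side readings swung by 1–2 mm until the arm settled.

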